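# Level the countertop shelf with a spirit level

## Robot

A 6-joint arm with a two-finger parallel gripper is mounted at the origin on the work surface. World frame = base frame: x ahead of the robot, y to its left, z up, the work surface at z = 0. Lengths are in m, angles in degrees, forces in N, time in s.
With the tool pointing down it reaches from about 0.35 to 0.775 m from the base axis. Payload 7.3 kg.
Tool frame: the origin (TCP) lies midway between the tips of the shut fingers; the grasp point (between the pads) lies 19 mm behind it; z points along the fingers, y is the line along which they close (so a half turn about z gives the same grasp; the last joint's range is limited). The gripper opens to 92 mm and grips with 3 to 60 N. Pads are 19 mm wide; open, the fingers measure 130 mm over their backs; the gripper's body (75 mm by 190 mm) begins 47 mm behind the grasp point.
Start: joints at [57.869, 19.595, 87.324, -0, 73.075, -8.365], TCP at [0.212, 0.481, 0.227] pointing down, gripper open.
Joint ranges: [-145.02, 145.02], [-44.19, 115.74], [2.07, 154.8], [-57.11, 237.11], [16.16, 152.29], [-177.93, 177.93]. Speed limits (degrees/s): [147.25, 147.25, 180, 180, 180, 180].

## Interface

Orientations are given as [roll, pitch, yaw] about the fixed x, y, z axes, in that order (R = Rz(yaw) Ry(pitch) Rx(roll)).
In Python, from rig import status, imaging, env gives the robot as it stands. The module is installed in compiled form; this text tells all that it offers.
- The arm moves only by the tool send_rows, never from a script. Its argument "motion" is a list of rows, each an object with "translation": the shift along the world's x, y, z in mm, a list of three; "rot": the turn, a rotation vector about the world's x, y, z in rad, a list of three; "jaw": the closure, from 0 (fully open) to 1 (shut). In form: [{"translation": [x, y, z], "rot": [rx, ry, rz], "jaw": jaw}, ...]. A call has 1 to 12 rows; each row shifts and turns the commanded pose from where the row before left it; what a row does not reach is not made up. A row lasts 1/8 s, in which the tool goes at most 62.5 mm and 10.7 degrees, less where a joint would pass 70% of its speed; a pose out of reach is approached as far as the arm can. A call with a gripper value outside its range is refused whole. The fingers move at their own pace and stop on an object; the grip force is fixed at half the most. Time passes only in rows, so rows that do not move let the fingers close. It gives the time, the measured TCP pose, the force, the opening and the grip force at its end, in the units of the state.
- status.observe(): the state, without advancing time (a new reading comes with each control period).
- imaging.grab_frame(name): name is "side" or "top"; returns a dict with "color" (480x640x3 uint8, red, green, blue), "intrinsics" (3x3 intrinsics, pixels), "xyz" and "rotation" of the camera in the world. Camera axes: x right, y down, z forward; pixel columns grow to the right and rows downward; lengths in m; the calibration is good to about 2 mm. A picture is of the moment at which its call begins. There is no depth.
- env.job_done(): hands the job in; it is judged then, once.
The state is a dict: "time": time; "qpos": joint angles; "qd": joint speeds; "tau": joint torques, N m; "tcp_pos": TCP position; "tool_rot": TCP orientation; "wrist_force": force on the tool from outside, world axes, zero at the start; "moment": the same for the moment, N m; "width": opening from 0.0 (shut) to 1.0 (fully open); "finger_force": force on a finger pad.
Only numpy, scipy, OpenCV 4.12 (cv2) and the standard library are available. Lean on these libraries where they do the work, as an engineer would, in place of code of your own. Each camera call takes 0.05 s, during which the arm holds its last target. There are 200 camera calls.

## Task

Move the jar off the small steel shelf and stand it on the round wooden trivet, then lay the spirit level flat along the middle of the shelf. Turn the shelf's levelling knob until the bubble stands centred between its two lines, then press the level down onto the shelf with the fingers, firmly but not hard (about 10 N), with the bubble still centred. Finish while still pressing, not letting go, and leave the other kitchen things where they are.

Things in the scene. Friction and masses are not known exactly. Their poses are not given: they have to be found in the camera images.
- jar_center (a point): Amber glass storage jar with a steel lid, 54 mm in diameter, 85 mm high, about 0.22 kg; this point is its centre, half-way up. It starts standing on the shelf. z axis along the jar, up.
- trivet_top (a point): Round wooden trivet lying fixed on the counter, 130 mm in diameter, 12 mm thick; this point is the middle of its top face.
- level_center (a point): Spirit level: a plain aluminium bar 150 mm long (x axis), 28 mm wide (y), 34 mm high (z up), 0.25 kg, loose on the counter, vial upward; this point is its centre, half-way up. Flush in the middle of its top is a green vial 56 mm long with a pale bubble 14 mm long and two black lines, 10 mm either side of the middle. It may lie on the shelf either way round.
- bubble (a joint): The bubble of the spirit level, as the slope of the level in rad: 0 when centred between the lines, positive when it stands towards the level's +x end (that end is then higher). It moves 4.5 mm along the vial per 0.01 rad, stops at +-0.04 rad, and settles in about 0.5 s.
- shelf_mid (a point): Stainless shelf plate 285 mm long (y axis), 110 mm deep (x), about 70 mm above the counter; this point is the middle of its top face, where the level is to lie, its length along y. z axis: normal of the plate. The shelf pivots 135 mm from here at its +y end; the screw 170 mm from here at its -y end raises and lowers that end, which starts too low by 0.0125 to 0.0275 rad.
- riser: Frame of the shelf with its levelling foot, fixed to the counter; origin on the counter below the middle of the shelf, y axis away from the knob. Turning the knob clockwise, seen from above, raises the knob end of the shelf: 1 rad of turn tilts it by 0.0125 rad. The knob takes about 0.08 N m, stays where it is left, starts 1.0 to 2.2 rad short of level and can go 1.2 rad past level.
- knob_grip (a point): Grey knob on the levelling screw, on a vertical axis: a bar 46 mm long (x axis), 14 mm thick (y), whose top is 131 mm above the counter, over a round collar 48 mm across whose top is 95 mm above the counter. This point is on the axis at the height to grip, 12 mm below the bar's top, 119 mm above the counter. The knob turns in place, without rising.
- tin: Small round tin, 40 mm across, 36 mm high, under the shelf, to be left alone; the point is on its underside.
- mug: Blue mug, 80 mm across, 90 mm high, to be left alone; the point is on its underside.
- dish: White bowl, 100 mm across, 40 mm high, to be left alone; the point is on its underside.
- mill: Wooden pepper mill, 130 mm high, to be left alone; the point is on its underside.
- oil: Oil bottle, 60 mm across, 200 mm high, to be left alone; the point is on its underside.
- timer_center (a point): Steel round kitchen timer, 48 mm across, 30 mm high, to be left alone; the point is its centre.
- spoon: Spoon with a wooden handle, lying flat, to be left alone; the point is on its underside.

How it is judged (in metres and radians):
On the way, in this order (a step that is already met when the one before it is completed fails the run):
1. the jar stands upright on the trivet, let go (horizontal distance between jar_center and trivet_top below 0.045 m and angle between jar_center's own z axis and vertical below 0.12 rad and z of jar_center in the frame of trivet_top between 0.036 and 0.05 m and contact force between the fingers and jar below 0.1 N), for 0.2 s.
2. the spirit level lies flat along the middle of the shelf, let go (horizontal distance between level_center and shelf_mid below 0.035 m and angle between the x axis of level_center and the y axis of shelf_mid, either way round below 0.2 rad and z of level_center in the frame of shelf_mid between 0.012 and 0.021 m and angle between the z axis of level_center and the z axis of shelf_mid, either way round below 0.03 rad and contact force between the fingers and level below 0.1 N), for 0.2 s.
3. the knob has been turned until the bubble is centred, with the level lying on the shelf (horizontal distance between level_center and shelf_mid below 0.035 m and angle between the x axis of level_center and the y axis of shelf_mid, either way round below 0.2 rad and z of level_center in the frame of shelf_mid between 0.012 and 0.021 m and angle between the z axis of level_center and the z axis of shelf_mid, either way round below 0.03 rad and value of joint bubble between -0.006 and 0.006 rad and angle between shelf_mid's own z axis and vertical below 0.008 rad), for 0.4 s.
At the end, for the whole second after the job is handed in: Jar upright on the trivet (45 mm of its middle); level flat on the shelf, within 35 mm of its middle, 0.2 rad of its length; bubble within 0.006 rad (2.7 mm), shelf within 0.008 rad of level; fingers pressing, level bearing on the shelf with 6 to 28 N; shelf, knob, jar not touched (all of step 1 and all of step 3 and contact force between the fingers and level above 3 N and contact force between level and shelf between 6 and 28 N and contact force between the arm and shelf below 0.5 N and contact force between the fingers and screw below 0.5 N); the arm keeps its last pose, push and grip.
It fails at once if another thing on the counter is shoved by more than 30 mm or knocked over (distance of any of tin, mug, dish, mill, oil, timer_center, spoon from where it was at the start of the episode above 0.03 m or angle between any of mug, oil, mill, dish's own z axis and vertical above 0.5 rad).
It fails at once if the level is pressed on the shelf much too hard (over 45 N) (contact force between level and shelf above 45 N).
It also fails if it takes over 72 s, if anything falls off the work surface, if the arm or the gripper's body presses on something with over 40 N, if the wrist force passes 120 N, or if a joint passes its speed limit or range.

## Working session

There is one attempt and no reset: what is moved stays moved. The work goes in short steps, Python scripts to look and compute and a tool call to move; the robot and the scene stay as the last step left them, time stands still between calls to the robot, and variables do not carry over. Pictures are saved under pics/ and viewed, at most 10 in all, crops included, and the job is handed in when it is done.

Besides the shell and the picture viewer there is one more tool, called as name(argument=value, ...) on one line, values as JSON. send_rows: Moves the arm, as the interface text tells. Its arguments: {"type":"object","properties":{"motion":{"type":"array","items":{"type":"object","properties":{"translation":{"type":"array","items":{"type":"number"}},"rot":{"type":"array","items":{"type":"number"}},"jaw":{"type":"number"}}}}},"required":["motion"]}

```bash
mkdir -p pics && cat > h.py <<'E'
import numpy as np, cv2
from rig import status, imaging, env
def grab(n,f=None):
    d=imaging.grab_frame(n)
    if f: cv2.imwrite('pics/'+f,d['color'][:,:,::-1])
    return d
def plane(d,u,v,z):
    r=np.array(d['rotation'])@np.linalg.solve(np.array(d['intrinsics']),[u,v,1.]); c=np.array(d['xyz'])
    return c+r*(z-c[2])/r[2]
def proj(d,p):
    q=np.array(d['intrinsics'])@(np.array(d['rotation']).T@(np.array(p)-np.array(d['xyz']))); return q[:2]/q[2]
E
python3 - <<'E'
from h import *
for n in('top','side'):
    d=grab(n,n+'0.png'); print(n,d['xyz'],np.array(d['rotation']).round(3).tolist(),d['intrinsics'])
print(status.observe())
E
```

```text
top [ 0.30639538 -0.00318752  1.07985815] [-167.995, 0.402, -91.6] [[463.81283513   0.         325.28239717]
 [  0.         463.81283513 245.18915665]
 [  0.           0.           1.        ]]
side [ 0.12230487 -0.51423401  0.63469885] [-138.057, 0.916, -42.221] [[458.8471935    0.         321.12135159]
 [  0.         458.8471935  239.84704619]
 [  0.           0.           1.        ]]
{'time': 0.1, 'qpos': array([ 5.78709513e+01,  1.96331975e+01,  8.73706217e+01, -1.03325301e-03,
        7.30743823e+01, -8.36567054e+00]), 'qd': array([-0.01586718, -0.06955643, -0.2011442 , -0.10884599, -0.04731402,
        0.06269775]), 'tau': array([ 2.69413751e-03, -4.31999516e+01, -2.44696534e+01,  7.20267836e-02,
        5.25200833e-02, -8.51030700e-05]), 'tcp_pos': array([0.21135329, 0.48019201, 0.22611455]), 'tool_rot': array([-1.79922487e+02, -1.03999906e-02,  1.56236916e+02]), 'wrist_force': array([-0.5383593 , -0.01163761, -0.23097232]), 'moment': array([-0.00497807,  0.02895739,  0.00592831]), 'finger_force': 0.0, 'width': 0.9975796171059309}
```

Rotations are rpy in degrees.

```bash
sed -i "s/^def grab/from scipy.spatial.transform import Rotation as R\ndef grab/; s/    d=imaging.grab_frame(n)/    d=imaging.grab_frame(n); d['rotation']=R.from_euler('xyz',d['rotation'],degrees=True).as_matrix()/" h.py; head -8 h.py
```

```text
import numpy as np, cv2
from rig import status, imaging, env
from scipy.spatial.transform import Rotation as R
def grab(n,f=None):
    d=imaging.grab_frame(n); d['rotation']=R.from_euler('xyz',d['rotation'],degrees=True).as_matrix()
    if f: cv2.imwrite('pics/'+f,d['color'][:,:,::-1])
    return d
def plane(d,u,v,z):
```

View pics/top0.png

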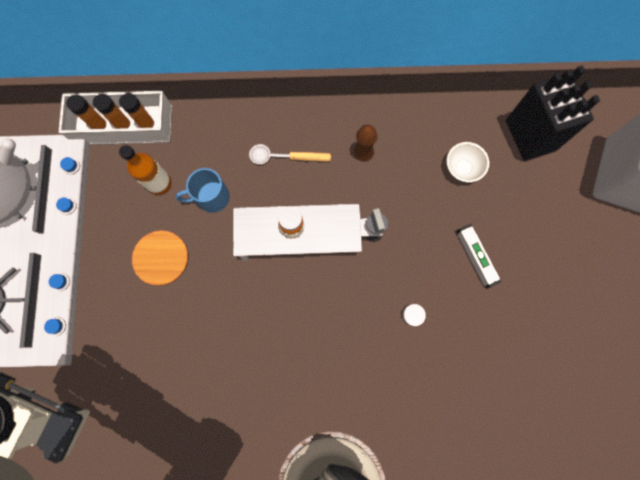

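View pics/side0.png

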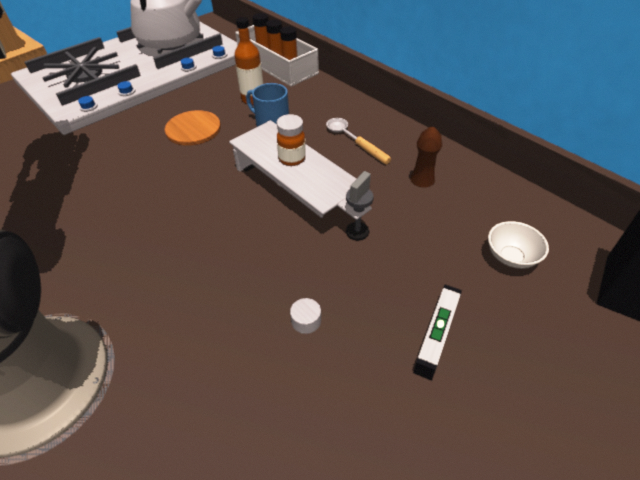

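The top view shows the trivet at about (160,258), the shelf from (233,206) to (362,255) with the jar lid near (290,214), the knob at (377,221), and the level at (479,256). The side view shows the same things, with the level at (438,330) and the jar lid at (290,124). I'll measure these next.

```bash
cat >> h.py <<'E'
def blob(mask,box):
    u0,v0,u1,v1=box; m=np.zeros_like(mask); m[v0:v1,u0:u1]=mask[v0:v1,u0:u1]
    c=max(cv2.findContours(m,cv2.RETR_EXTERNAL,cv2.CHAIN_APPROX_NONE)[0],key=cv2.contourArea)
    return c
def pts(d,uv,z): return np.array([plane(d,u,v,z) for u,v in uv])
E
python3 - <<'E'
from h import *
d=grab('top'); c=d['color']; hsv=cv2.cvtColor(c,cv2.COLOR_RGB2HSV)
t=blob(cv2.inRange(hsv,(5,130,120),(25,255,255)),(120,220,200,295)); (u,v),r=cv2.minEnclosingCircle(t); print('trivet',plane(d,u,v,.012),r)
w=cv2.inRange(c,(130,130,130),(255,255,255))
g=cv2.inRange(hsv,(45,80,40),(85,255,255))
l=blob(w|g,(440,215,520,300)); P=pts(d,l[:,0],.034)[:,:2]; print('level',cv2.minAreaRect((P*1000).astype(np.float32)))
gr=blob(g,(440,215,520,300));P=pts(d,gr[:,0],.034)[:,:2]; print('vial',cv2.minAreaRect((P*1000).astype(np.float32)))
s=blob(w,(220,190,368,270)); P=pts(d,s[:,0],.068)[:,:2]; print('shelf',cv2.minAreaRect((P*1000).astype(np.float32)))
e=grab('side')
def show(n,img,b,f=8):
    u0,v0,u1,v1=b; return cv2.resize(img['color'][v0:v1,u0:u1,::-1],None,fx=f,fy=f,interpolation=cv2.INTER_CUBIC)
a=show('',d,(265,195,315,245)); b=show('',d,(350,195,400,245)); x=show('',e,(265,105,315,180),5); y=show('',e,(335,165,385,240),5)
o=np.zeros((400+375,800,3),np.uint8)[:600]
o=np.zeros((600,800,3),np.uint8); a=cv2.resize(a,(300,300));b=cv2.resize(b,(300,300)); x=cv2.resize(x,(200,300));y=cv2.resize(y,(200,300))
o[:300,:300]=a;o[:300,300:600]=b;o[300:,:200]=x;o[300:,200:400]=y
cv2.imwrite('pics/crop1.png',o)
E
```

```text
trivet [0.51382438 0.38687607 0.012     ] 28.92552947998047
level ((496.6961364746094, -355.3617858886719), (137.4212646484375, 32.3447380065918), 22.504621505737305)
vial ((480.4938659667969, -362.5528259277344), (17.074783325195312, 12.554357528686523), 24.530132293701172)
shelf ((561.0897827148438, 53.13792419433594), (113.69120025634766, 302.47528076171875), 0.7728816866874695)
```

View pics/crop1.png

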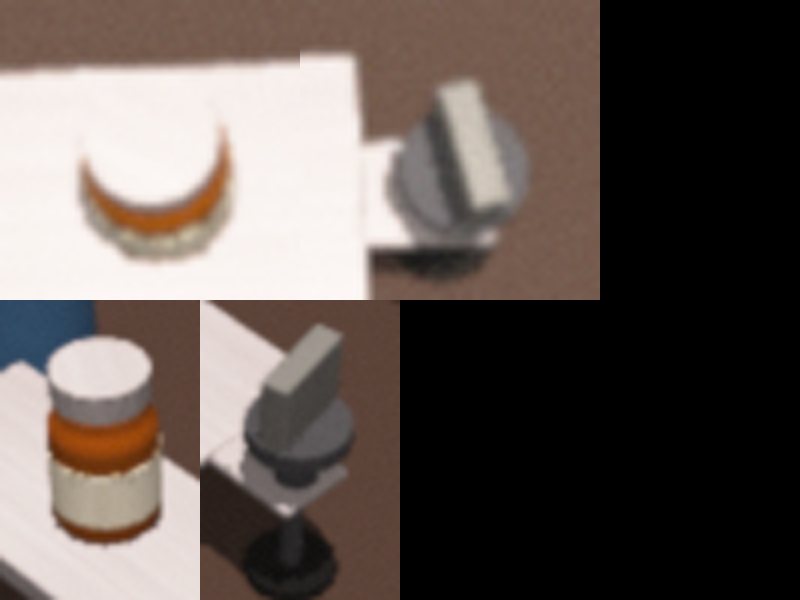

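```bash
python3 - <<'E'
from h import *
d=grab('top'); e=grab('side')
def tri(a,b):
    A=[];B=[]
    for D,(u,v) in((d,a),(e,b)):
        r=D['rotation']@np.linalg.solve(np.array(D['intrinsics']),[u,v,1.]); r/=np.linalg.norm(r)
        M=np.eye(3)-np.outer(r,r);A.append(M);B.append(M@np.array(D['xyz']))
    return np.linalg.lstsq(np.vstack(A),np.hstack(B),rcond=None)[0]
print('lid',tri((290.5,217.3),(290,123)),plane(d,290.5,217.3,.153),plane(e,290,123,.153))
print('knob',tri((378.8,219.7),(360.8,180)),plane(d,378.8,219.7,.131),plane(e,360.8,180,.131))
k=pts(d,[(350+137/6,195+15),(350+172/6,195+218/6),(350+175/6,195+80/6),(350+208/6,195+205/6)],.131); 
for i in(0,2): q=k[i+1]-k[i]; print('bar',np.degrees(np.arctan2(q[1],q[0])),np.linalg.norm(q))
for D,box in((d,(440,215,520,300)),(e,(425,300,460,350))):
    hsv=cv2.cvtColor(D['color'],cv2.COLOR_RGB2HSV); g=cv2.inRange(hsv,(45,80,40),(85,255,255))
    u0,v0,u1,v1=box; y,x=np.nonzero(g[v0:v1,u0:u1]); P=pts(D,np.c_[x+u0,y+v0],.034)[:,:2]*1000
    print('vial',cv2.minAreaRect(P.astype(np.float32)))
w=cv2.inRange(d['color'],(130,130,130),(255,255,255))
s=blob(w,(220,190,361,270)); P=pts(d,s[:,0],.068)[:,:2]; print('shelf',cv2.minAreaRect((P*1000).astype(np.float32)))
for D,uvs in((d,[(377,236),]),(e,[(357,230)])): print('foot',[plane(D,u,v,0) for u,v in uvs])
def yaw(D):return
print('mug',plane(d,205,180,.09),'oil',plane(d,127,153,.2),'timer',plane(d,415,315,.03))
E
```

```text
lid [0.56487969 0.06908755 0.14838193] [0.56473347 0.06815223 0.153     ] [0.55938978 0.06384204 0.153     ]
knob [ 0.56098207 -0.11730835  0.12849765] [ 0.56003067 -0.11682628  0.131     ] [ 0.55914816 -0.11937137  0.131     ]
bar -168.0219174496175 0.047988020409885694
bar -168.68005131990446 0.04681457309125707
vial ((496.42108154296875, -355.8586120605469), (53.59008026123047, 12.429732322692871), 22.951210021972656)
vial ((495.0364074707031, -355.2953186035156), (56.41106414794922, 14.49976634979248), 22.645832061767578)
shelf ((560.9869995117188, 60.75556182861328), (113.69120025634766, 287.2385559082031), 0.7728816866874695)
foot [array([ 0.55494686, -0.12613148,  0.        ])]
foot [array([ 0.56460272, -0.11280958,  0.        ])]
mug [0.67510423 0.26462603 0.09      ] oil [0.69684881 0.39507067 0.2       ] timer [ 0.36408799 -0.19843121  0.03      ]
```

send_rows(motion=[{"translation": [35.3, -41.3, 0], "rot": [0, 0, -0.114], "jaw": 0}, {"translation": [35.3, -41.3, 0], "rot": [0, 0, -0.114], "jaw": 0}, {"translation": [35.3, -41.3, 0], "rot": [0, 0, -0.114], "jaw": 0}, {"translation": [35.3, -41.3, 0], "rot": [0, 0, -0.114], "jaw": 0}, {"translation": [35.3, -41.3, 0], "rot": [0, 0, -0.114], "jaw": 0}, {"translation": [35.3, -41.3, 0], "rot": [0, 0, -0.114], "jaw": 0}, {"translation": [35.3, -41.3, 0], "rot": [0, 0, -0.114], "jaw": 0}, {"translation": [35.3, -41.3, 0], "rot": [0, 0, -0.114], "jaw": 0}, {"translation": [35.3, -41.3, 0], "rot": [0, 0, -0.114], "jaw": 0}, {"translation": [35.3, -41.3, 0], "rot": [0, 0, -0.114], "jaw": 0}, {"translation": [0, 0, 0], "rot": [0, 0, 0], "jaw": 0}, {"translation": [0, 0, 0], "rot": [0, 0, 0], "jaw": 0}])

```text
time: 1.8
tcp_pos: [0.564, 0.0677, 0.2263]
tool_rot: [-179.9, -0.0, 90.9]
wrist_force: [-0.8, -0.8, 0.5]
width: 1.001
finger_force: 0.0
```

send_rows(motion=[{"translation": [0, 0, -20], "rot": [0, 0, 0], "jaw": 0}, {"translation": [0, 0, -40], "rot": [0, 0, 0], "jaw": 0}, {"translation": [0, 0, -40], "rot": [0, 0, 0], "jaw": 0}, {"translation": [0, 0, -21], "rot": [0, 0, 0], "jaw": 0}, {"translation": [0, 0, 0], "rot": [0, 0, 0], "jaw": 0}])

```text
time: 2.42
tcp_pos: [0.5628, 0.0689, 0.1046]
tool_rot: [-179.8, -0.0, 91.1]
wrist_force: [-0.7, -0.5, -0.0]
width: 0.998
finger_force: 0.0
```

```bash
python3 - <<'E'
from h import *
e=grab('side'); a=cv2.resize(e['color'][40:240,200:440,::-1],None,fx=3,fy=3)
cv2.imwrite('pics/jar1.png',a)
E
```

```text
(no output)
```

View pics/jar1.png

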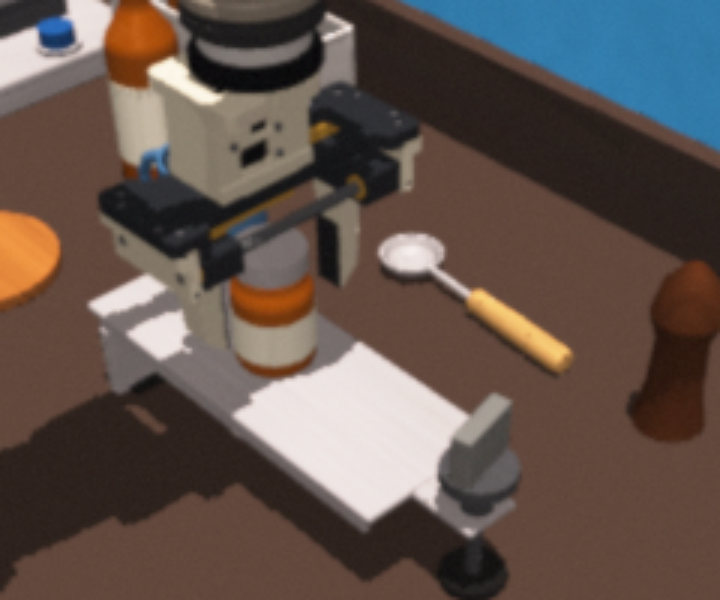

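The crop shows the jar at about (272,300), standing between the two fingers at about (205,310) and (338,230). I'll close the fingers and lift.

send_rows(motion=[{"translation": [0, 0, 0], "rot": [0, 0, 0], "jaw": 1}, {"translation": [0, 0, 0], "rot": [0, 0, 0], "jaw": 1}, {"translation": [0, 0, 0], "rot": [0, 0, 0], "jaw": 1}, {"translation": [0, 0, 0], "rot": [0, 0, 0], "jaw": 1}, {"translation": [0, 0, 0], "rot": [0, 0, 0], "jaw": 1}, {"translation": [0, 0, 10], "rot": [0, 0, 0], "jaw": 1}, {"translation": [0, 0, 25], "rot": [0, 0, 0], "jaw": 1}, {"translation": [0, 0, 15], "rot": [0, 0, 0], "jaw": 1}, {"translation": [0, 0, 0], "rot": [0, 0, 0], "jaw": 1}])

```text
time: 3.6
tcp_pos: [0.5653, 0.0675, 0.157]
tool_rot: [179.8, 0.0, 90.9]
wrist_force: [0.6, 0.4, -2.3]
width: 0.576
finger_force: 30.0
```

send_rows(motion=[{"translation": [-4, 25, 0], "rot": [0, 0, 0], "jaw": 1}, {"translation": [-8, 50, 0], "rot": [0, 0, 0], "jaw": 1}, {"translation": [-9, 55, 0], "rot": [0, 0, 0], "jaw": 1}, {"translation": [-9, 55, 0], "rot": [0, 0, 0], "jaw": 1}, {"translation": [-9, 55, 0], "rot": [0, 0, 0], "jaw": 1}, {"translation": [-8, 50, 0], "rot": [0, 0, 0], "jaw": 1}, {"translation": [-4, 29, 0], "rot": [0, 0, 0], "jaw": 1}, {"translation": [0, 0, -30], "rot": [0, 0, 0], "jaw": 1}, {"translation": [0, 0, -40], "rot": [0, 0, 0], "jaw": 1}, {"translation": [0, 0, -25], "rot": [0, 0, 0], "jaw": 1}, {"translation": [0, 0, 0], "rot": [0, 0, 0], "jaw": 1}])

```text
time: 4.97
tcp_pos: [0.5117, 0.3854, 0.0576]
tool_rot: [-179.7, 0.2, 90.9]
wrist_force: [0.3, -0.5, -2.2]
width: 0.576
finger_force: 30.0
```

send_rows(motion=[{"translation": [0, 0, -4], "rot": [0, 0, 0], "jaw": 1}, {"translation": [0, 0, -3], "rot": [0, 0, 0], "jaw": 1}, {"translation": [0, 0, 0], "rot": [0, 0, 0], "jaw": 1}, {"translation": [0, 0, 0], "rot": [0, 0, 0], "jaw": 1}])

```text
time: 5.48
tcp_pos: [0.5138, 0.3867, 0.0543]
tool_rot: [179.9, -0.0, 90.9]
wrist_force: [-1.0, 0.7, -1.3]
width: 0.578
finger_force: 30.0
```

send_rows(motion=[{"translation": [0, 0, -2], "rot": [0, 0, 0], "jaw": 1}, {"translation": [0, 0, -1], "rot": [0, 0, 0], "jaw": 1}, {"translation": [0, 0, 0], "rot": [0, 0, 0], "jaw": 1}])

```text
time: 5.85
tcp_pos: [0.5136, 0.3867, 0.051]
tool_rot: [180.0, -0.0, 90.9]
wrist_force: [-0.2, 0.5, 0.6]
width: 0.579
finger_force: 30.0
```

send_rows(motion=[{"translation": [0, 0, 0], "rot": [0, 0, 0], "jaw": 0}, {"translation": [0, 0, 0], "rot": [0, 0, 0], "jaw": 0}, {"translation": [0, 0, 0], "rot": [0, 0, 0], "jaw": 0}, {"translation": [0, 0, 20], "rot": [0, 0, 0], "jaw": 0}, {"translation": [0, 0, 50], "rot": [0, 0, 0], "jaw": 0}, {"translation": [0, 0, 60], "rot": [0, 0, 0], "jaw": 0}, {"translation": [0, 0, 50], "rot": [0, 0, 0], "jaw": 0}])

```text
time: 6.72
tcp_pos: [0.5137, 0.3865, 0.2333]
tool_rot: [179.9, -0.0, 90.9]
wrist_force: [0.4, -0.0, -0.4]
width: 1.001
finger_force: 0.0
```

send_rows(motion=[{"translation": [-1, -52, 0], "rot": [0, 0, -0.08], "jaw": 0}, {"translation": [-1.5, -60, 0], "rot": [0, 0, -0.1], "jaw": 0}, {"translation": [-1.5, -60, 0], "rot": [0, 0, -0.1], "jaw": 0}, {"translation": [-1.5, -60, 0], "rot": [0, 0, -0.1], "jaw": 0}, {"translation": [-1.5, -60, 0], "rot": [0, 0, -0.1], "jaw": 0}, {"translation": [-1.5, -60, 0], "rot": [0, 0, -0.1], "jaw": 0}, {"translation": [-1.5, -60, 0], "rot": [0, 0, -0.1], "jaw": 0}, {"translation": [-1.5, -60, 0], "rot": [0, 0, -0.1], "jaw": 0}, {"translation": [-1.5, -60, 0], "rot": [0, 0, -0.1], "jaw": 0}, {"translation": [-1.5, -60, 0], "rot": [0, 0, -0.1], "jaw": 0}, {"translation": [-1.5, -60, 0], "rot": [0, 0, -0.1], "jaw": 0}, {"translation": [-1.5, -60, 0], "rot": [0, 0, -0.1], "jaw": 0}])

```text
time: 8.22
tcp_pos: [0.4957, -0.3275, 0.2309]
tool_rot: [180.0, -0.0, 23.1]
wrist_force: [2.0, -0.8, 0.4]
width: 0.999
finger_force: 0.0
```

send_rows(motion=[{"translation": [-1, -30, 0], "rot": [0, 0, 0], "jaw": 0}, {"translation": [0, 0, 0], "rot": [0, 0, 0], "jaw": 0}, {"translation": [0, 0, 0], "rot": [0, 0, 0], "jaw": 0}])

```text
time: 8.6
tcp_pos: [0.495, -0.3547, 0.2306]
tool_rot: [-180.0, -0.0, 23.3]
wrist_force: [-0.8, 1.3, 0.7]
width: 1.002
finger_force: 0.0
```

```bash
python3 - <<'E'
from h import *
d=grab('top'); e=grab('side')
a=cv2.resize(e['color'][:,100:580,::-1],(480,480))
b=cv2.resize(d['color'][160:320,110:270,::-1],(320,320))
o=np.zeros((480,800,3),np.uint8); o[:,:480]=a; o[:320,480:]=b; cv2.imwrite('pics/j2.png',o)
E
```

```text
(no output)
```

View pics/j2.png

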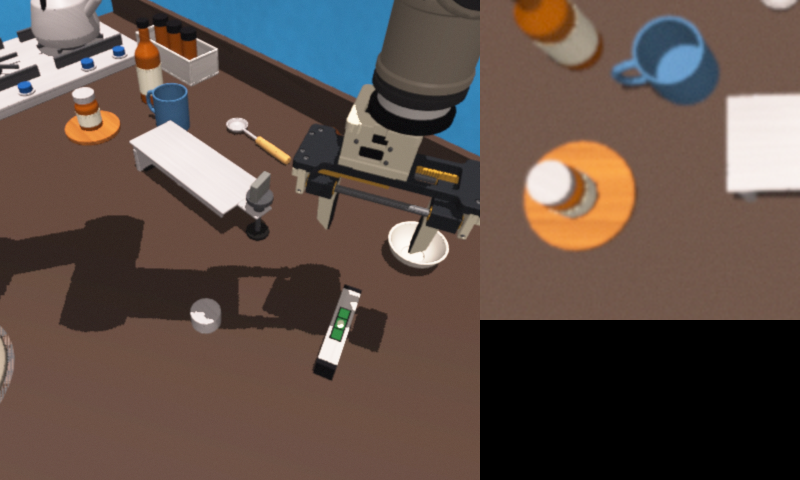

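The jar stands upright in the middle of the trivet, at about (560,190) in the right crop. The level at (340,330) is clear and lies below the gripper. Now I'll descend and grip it.

send_rows(motion=[{"translation": [0, 0, -30], "rot": [0, 0, 0], "jaw": 0}, {"translation": [0, 0, -55], "rot": [0, 0, 0], "jaw": 0}, {"translation": [0, 0, -55], "rot": [0, 0, 0], "jaw": 0}, {"translation": [0, 0, -50], "rot": [0, 0, 0], "jaw": 0}, {"translation": [0, 0, -20], "rot": [0, 0, 0], "jaw": 0}, {"translation": [0, 0, -12], "rot": [0, 0, 0], "jaw": 0}, {"translation": [0, 0, 0], "rot": [0, 0, 0], "jaw": 0}, {"translation": [0, 0, 0], "rot": [0, 0, 0], "jaw": 0}])

```text
time: 9.7
tcp_pos: [0.4959, -0.3559, 0.0101]
tool_rot: [179.9, -0.1, 23.3]
wrist_force: [-0.2, 0.2, -0.2]
width: 0.996
finger_force: 0.0
```

send_rows(motion=[{"translation": [0, 0, -2], "rot": [0, 0, 0], "jaw": 1}, {"translation": [0, 0, 0], "rot": [0, 0, 0], "jaw": 1}, {"translation": [0, 0, 0], "rot": [0, 0, 0], "jaw": 1}, {"translation": [0, 0, 0], "rot": [0, 0, 0], "jaw": 1}, {"translation": [0, 0, 0], "rot": [0, 0, 0], "jaw": 1}, {"translation": [0, 0, 0], "rot": [0, 0, 0], "jaw": 1}, {"translation": [0, 0, 0], "rot": [0, 0, 0], "jaw": 1}, {"translation": [0, 0, 15], "rot": [0, 0, 0], "jaw": 1}, {"translation": [0, 0, 50], "rot": [0, 0, 0], "jaw": 1}, {"translation": [0, 0, 60], "rot": [0, 0, 0], "jaw": 1}, {"translation": [0, 0, 60], "rot": [0, 0, 0], "jaw": 1}, {"translation": [0, 0, 0], "rot": [0, 0, 0], "jaw": 1}])

```text
time: 11.2
tcp_pos: [0.4971, -0.3573, 0.1985]
tool_rot: [179.4, -0.3, 23.3]
wrist_force: [0.4, -0.2, -3.0]
width: 0.304
finger_force: 29.9
```

send_rows(motion=[{"translation": [6.45, 41.2, 0], "rot": [0, 0, 0.118], "jaw": 1}, {"translation": [6.45, 41.2, 0], "rot": [0, 0, 0.118], "jaw": 1}, {"translation": [6.45, 41.2, 0], "rot": [0, 0, 0.118], "jaw": 1}, {"translation": [6.45, 41.2, 0], "rot": [0, 0, 0.118], "jaw": 1}, {"translation": [6.45, 41.2, 0], "rot": [0, 0, 0.118], "jaw": 1}, {"translation": [6.45, 41.2, 0], "rot": [0, 0, 0.118], "jaw": 1}, {"translation": [6.45, 41.2, 0], "rot": [0, 0, 0.118], "jaw": 1}, {"translation": [6.45, 41.2, 0], "rot": [0, 0, 0.118], "jaw": 1}, {"translation": [6.45, 41.2, 0], "rot": [0, 0, 0.118], "jaw": 1}, {"translation": [6.45, 41.2, 0], "rot": [0, 0, 0.118], "jaw": 1}, {"translation": [0, 0, 0], "rot": [0, 0, 0], "jaw": 1}, {"translation": [0, 0, 0], "rot": [0, 0, 0], "jaw": 1}])

```text
time: 12.7
tcp_pos: [0.5589, 0.0563, 0.1911]
tool_rot: [-179.9, 0.0, 90.9]
wrist_force: [-0.1, -0.3, -1.9]
width: 0.301
finger_force: 29.9
```

```bash
python3 - <<'E'
from h import *
e=grab('side'); a=cv2.resize(e['color'][40:240,200:440,::-1],None,fx=3,fy=3)
cv2.imwrite('pics/lev1.png',a); print(status.observe()['tcp_pos'])
E
```

```text
[0.55906717 0.05582309 0.19123763]
```

View pics/lev1.png

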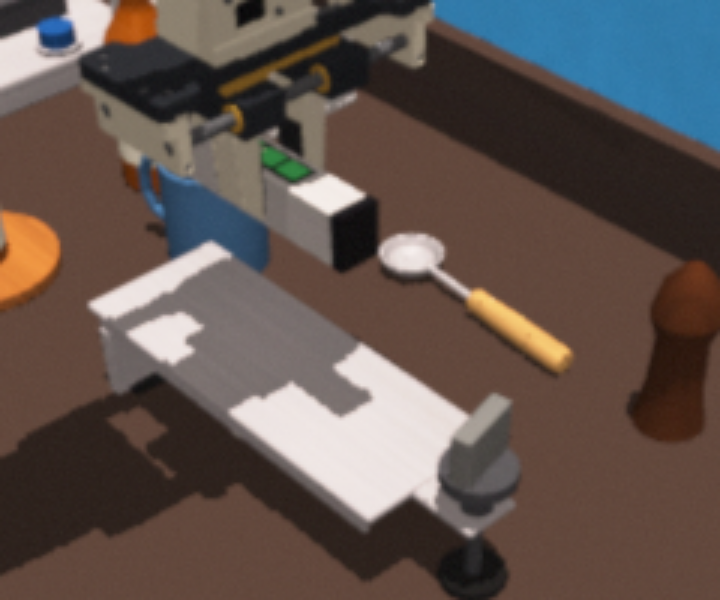

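The level is held straight, with its end at (350,235), above the shelf. Next I'll lower it.

send_rows(motion=[{"translation": [0, 0, -25], "rot": [0, 0, 0], "jaw": 1}, {"translation": [0, 0, -40], "rot": [0, 0, 0], "jaw": 1}, {"translation": [0, 0, -30], "rot": [0, 0, 0], "jaw": 1}, {"translation": [0, 0, -12], "rot": [0, 0, 0], "jaw": 1}, {"translation": [0, 0, 0], "rot": [0, 0, 0], "jaw": 1}, {"translation": [0, 0, 0], "rot": [0, 0, 0], "jaw": 1}])

```text
time: 13.5
tcp_pos: [0.5605, 0.0562, 0.0861]
tool_rot: [179.9, 0.0, 90.9]
wrist_force: [0.2, 0.6, -2.7]
width: 0.303
finger_force: 29.9
```

send_rows(motion=[{"translation": [0, 0, -2], "rot": [0, 0, 0], "jaw": 1}, {"translation": [0, 0, -1], "rot": [0, 0, 0], "jaw": 1}, {"translation": [0, 0, 0], "rot": [0, 0, 0], "jaw": 1}, {"translation": [0, 0, 0], "rot": [0, 0, 0], "jaw": 1}])

```text
time: 14.0
tcp_pos: [0.5596, 0.0565, 0.0818]
tool_rot: [180.0, 0.0, 90.9]
wrist_force: [-0.5, 0.5, -2.9]
width: 0.303
finger_force: 29.9
```

send_rows(motion=[{"translation": [0, 0, -2], "rot": [0, 0, 0], "jaw": 1}, {"translation": [0, 0, 0], "rot": [0, 0, 0], "jaw": 1}, {"translation": [0, 0, 0], "rot": [0, 0, 0], "jaw": 1}])

```text
time: 14.38
tcp_pos: [0.5595, 0.0565, 0.0797]
tool_rot: [-180.0, -0.0, 90.9]
wrist_force: [-0.5, -0.3, -2.0]
width: 0.303
finger_force: 29.9
```

send_rows(motion=[{"translation": [0, 0, -1.5], "rot": [0, 0, 0], "jaw": 1}, {"translation": [0, 0, 0], "rot": [0, 0, 0], "jaw": 1}, {"translation": [0, 0, 0], "rot": [0, 0, 0], "jaw": 1}])

```text
time: 14.75
tcp_pos: [0.5595, 0.0565, 0.0782]
tool_rot: [180.0, 0.0, 90.9]
wrist_force: [-0.7, 0.1, -1.9]
width: 0.303
finger_force: 29.9
```

send_rows(motion=[{"translation": [0, 0, -1.5], "rot": [0, 0, 0], "jaw": 1}, {"translation": [0, 0, 0], "rot": [0, 0, 0], "jaw": 1}, {"translation": [0, 0, 0], "rot": [0, 0, 0], "jaw": 1}])

```text
time: 15.12
tcp_pos: [0.5596, 0.0565, 0.0767]
tool_rot: [180.0, -0.0, 90.9]
wrist_force: [0.1, -0.9, -2.9]
width: 0.302
finger_force: 29.9
```

send_rows(motion=[{"translation": [0, 0, -1.5], "rot": [0, 0, 0], "jaw": 1}, {"translation": [0, 0, 0], "rot": [0, 0, 0], "jaw": 1}, {"translation": [0, 0, 0], "rot": [0, 0, 0], "jaw": 1}])

```text
time: 15.5
tcp_pos: [0.5597, 0.0565, 0.0753]
tool_rot: [180.0, 0.0, 90.9]
wrist_force: [0.3, 0.3, -2.0]
width: 0.301
finger_force: 29.9
```

send_rows(motion=[{"translation": [0, 0, -1], "rot": [0, 0, 0], "jaw": 1}, {"translation": [0, 0, 0], "rot": [0, 0, 0], "jaw": 1}, {"translation": [0, 0, 0], "rot": [0, 0, 0], "jaw": 1}])

```text
time: 15.88
tcp_pos: [0.5599, 0.0564, 0.0746]
tool_rot: [179.9, 0.0, 90.9]
wrist_force: [0.5, -1.4, 3.4]
width: 0.304
finger_force: 30.0
```

```bash
python3 - <<'E'
from h import *
e=grab('side'); a=cv2.resize(e['color'][100:220,220:380,::-1],None,fx=5,fy=5,interpolation=cv2.INTER_CUBIC)
cv2.imwrite('pics/lev2.png',a); print(status.observe()['wrist_force'])
E
```

```text
[ 0.28088068 -2.38514848  2.44679867]
```

View pics/lev2.png

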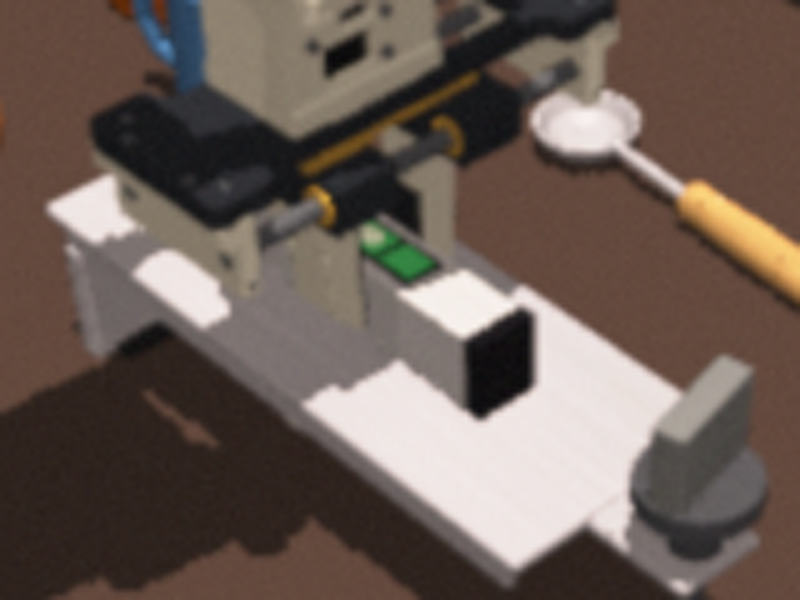

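The level now rests on the shelf, with its near end at (500,360), and the force has reversed, so I'll let go. I'll then rise and move towards the knob while turning.

send_rows(motion=[{"translation": [0, 0, 0], "rot": [0, 0, 0], "jaw": 0}, {"translation": [0, 0, 0], "rot": [0, 0, 0], "jaw": 0}, {"translation": [0, 0, 0], "rot": [0, 0, 0], "jaw": 0}, {"translation": [0, 0, 25], "rot": [0, 0, 0], "jaw": 0}, {"translation": [0, 0, 50], "rot": [0, 0, 0], "jaw": 0}, {"translation": [0, 0, 40], "rot": [0, 0, 0], "jaw": 0}])

```text
time: 16.68
tcp_pos: [0.5596, 0.0566, 0.1909]
tool_rot: [180.0, -0.0, 90.9]
wrist_force: [1.0, 0.7, 0.1]
width: 0.908
finger_force: 0.0
```

send_rows(motion=[{"translation": [0, -17.5, 0], "rot": [0, 0, 0.176], "jaw": 0}, {"translation": [0, -17.5, 0], "rot": [0, 0, 0.176], "jaw": 0}, {"translation": [0, -17.5, 0], "rot": [0, 0, 0.176], "jaw": 0}, {"translation": [0, -17.5, 0], "rot": [0, 0, 0.176], "jaw": 0}, {"translation": [0, -17.5, 0], "rot": [0, 0, 0.176], "jaw": 0}, {"translation": [0, -17.5, 0], "rot": [0, 0, 0.176], "jaw": 0}, {"translation": [0, -17.5, 0], "rot": [0, 0, 0.176], "jaw": 0}, {"translation": [0, -17.5, 0], "rot": [0, 0, 0.176], "jaw": 0}, {"translation": [0, -17.5, 0], "rot": [0, 0, 0.176], "jaw": 0}, {"translation": [0, -17.5, 0], "rot": [0, 0, 0.176], "jaw": 0}, {"translation": [0, 0, 0], "rot": [0, 0, 0], "jaw": 0}, {"translation": [0, 0, 0], "rot": [0, 0, 0], "jaw": 0}])

```text
time: 18.18
tcp_pos: [0.5595, -0.1179, 0.1891]
tool_rot: [180.0, -0.0, -168.4]
wrist_force: [0.1, 0.2, 0.5]
width: 0.999
finger_force: 0.0
```

```bash
python3 - <<'E'
from h import *
d=grab('top'); e=grab('side')
a=cv2.resize(e['color'][40:240,200:440,::-1],(480,400))
b=cv2.resize(d['color'][170:290,290:410,::-1],(320,320)); c=cv2.resize(d['color'][205:255,270:350,::-1],(320,200))
f=cv2.resize(e['color'][135:185,270:340,::-1],(480,200+0),interpolation=cv2.INTER_CUBIC)
o=np.zeros((600,800,3),np.uint8); o[:400,:480]=a; o[:320,480:]=b; o[320:520,480:]=c; o[400:,:480]=f
cv2.imwrite('pics/k1.png',o)
E
```

```text
(no output)
```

View pics/k1.png

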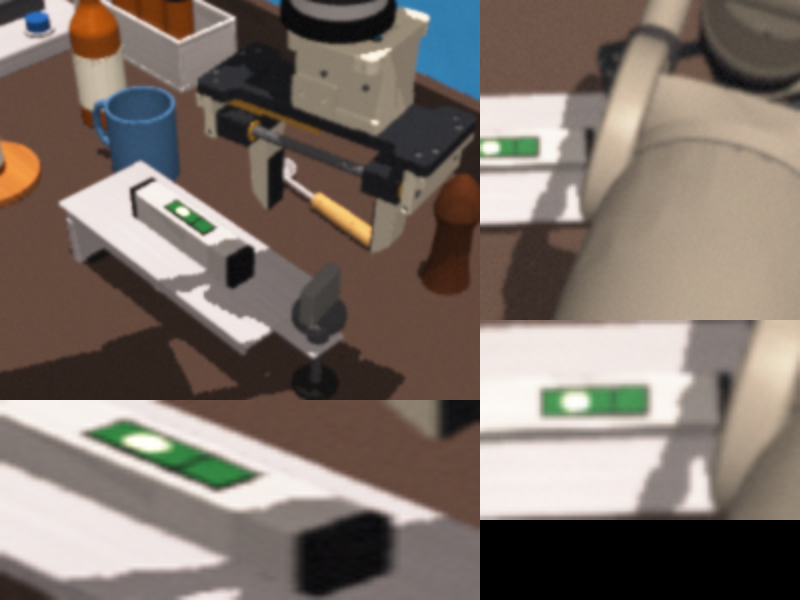

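Both views show the vial clear of the arm. The bubble stands toward the +y (left) end, at about (575,401) within the vial from 541 to 649, and the knob lies under the gripper. I'll measure the bubble.

```bash
cat >> h.py <<'E'
def bubble():
    for n,box in(('top',(270,205,350,255)),('side',(270,135,340,185))):
        d=grab(n); hsv=cv2.cvtColor(d['color'],cv2.COLOR_RGB2HSV); g=cv2.inRange(hsv,(45,80,40),(85,255,255))
        u0,v0,u1,v1=box; y,x=np.nonzero(g[v0:v1,u0:u1])
        if len(x)<20: print(n,'hidden');continue
        h=cv2.convexHull(np.c_[x+u0,y+v0].astype(np.int32)); m=np.zeros(g.shape,np.uint8); cv2.fillConvexPoly(m,h,1)
        m=cv2.erode(m,np.ones((3,3)))
        r,gr,b=[d['color'][:,:,i].astype(float) for i in range(3)]
        w=np.clip(r-60,0,None)*m; Y,X=np.indices(w.shape); p=plane(d,(w*X).sum()/w.sum(),(w*Y).sum()/w.sum(),.103)
        c=cv2.minAreaRect((pts(d,h[:,0],.103)[:,:2]*1000).astype(np.float32))
        s=(p[1]*1000-c[0][1]); print(n,'vial',np.round(c[0],1),np.round(c[1],1),c[2],'bubble dy mm',round(s,2),'slope',round(s/450,4),w.sum()/255, 'rad turn',s/450/.0125)
E
python3 - <<'E'
from h import *
bubble()
d=grab('top');print(d['color'][221:229,282:316,0])
E
```

```text
top vial [562.   55.9] [52.3 11.2] 88.2977294921875 bubble dy mm 7.61 slope 0.0169 18.83921568627451 rad turn 1.3537386707693926
side vial [557.8  53.7] [54.9 13.4] 89.27476501464844 bubble dy mm 11.41 slope 0.0254 15.568627450980392 rad turn 2.0286241752724714
[[252 251 248 237 233 233 225 210 209 206 207 205 203 197 178 175 175 173
  175 174 176 172 170 155 151 152 153 154 152 175 221 248 251 251]
 [251 250 239 178 141 136 131 125 122 142 155 160 156 148 125 107 101 101
   98  97 101  98  97  89  85  85  84  85  86 116 200 246 250 250]
 [251 250 234 145  77  76  76  83 124 181 222 231 226 220 178 112  76  71
   73  73  71  71  73  71  75  75  72  71  70 109 190 245 250 251]
 [251 250 234 144  75  68  74  96 170 241 253 254 254 252 235 149  81  72
   71  72  70  68  75  72  70  73  75  74  72 104 193 245 251 251]
 [252 250 236 145  78  72  75 103 192 249 254 254 254 254 245 166  84  69
   70  69  70  66  70  72  73  73  72  74  72 103 188 246 251 251]
 [252 251 236 143  77  72  74  90 161 234 251 252 251 248 229 139  76  71
   72  72  70  71  69  71  69  73  71  72  71 101 192 246 251 251]
 [252 250 237 146  76  75  74  77 107 167 217 221 205 183 148  95  68  71
   70  69  67  73  72  68  71  71  69  72  77 109 197 247 251 251]
 [251 250 237 162 113 109 106 108 110 123 145 147 137 129 115 110 112 115
  113 117 113 114 112 108 109 115 119 120 125 153 218 249 251 251]]
```

send_rows(motion=[{"translation": [0, 0, -25], "rot": [0, 0, 0], "jaw": 0}, {"translation": [0, 0, -40], "rot": [0, 0, 0], "jaw": 0}, {"translation": [0, 0, -20], "rot": [0, 0, 0], "jaw": 0}, {"translation": [0, 0, -4], "rot": [0, 0, 0], "jaw": 0}, {"translation": [0, 0, 0], "rot": [0, 0, 0], "jaw": 0}, {"translation": [0, 0, 0], "rot": [0, 0, 0], "jaw": 0}])

```text
time: 19.18
tcp_pos: [0.5603, -0.1187, 0.1014]
tool_rot: [-179.9, 0.1, -168.2]
wrist_force: [0.2, 0.7, -0.9]
width: 1.002
finger_force: 0.0
```

```bash
sed -i 's/np.clip(r-60,0,None)\*m/(np.clip(r,115,200)-115)*m/' h.py && python3 - <<'E'
from h import *
bubble()
E
```

```text
top vial [562.   55.9] [52.3 11.2] 88.2977294921875 bubble dy mm 9.75 slope 0.0217 7.509803921568627 rad turn 1.7333943433907835
side vial [557.8  53.3] [55.7 13.4] 89.27476501464844 bubble dy mm 11.84 slope 0.0263 7.098039215686274 rad turn 2.104466756257701
```

send_rows(motion=[{"translation": [0, 0, 0], "rot": [0, 0, 0], "jaw": 1}, {"translation": [0, 0, 0], "rot": [0, 0, 0], "jaw": 1}, {"translation": [0, 0, 0], "rot": [0, 0, 0], "jaw": 1}, {"translation": [0, 0, 0], "rot": [0, 0, 0], "jaw": 1}, {"translation": [0, 0, 0], "rot": [0, 0, 0], "jaw": 1}, {"translation": [0, 0, 0], "rot": [0, 0, 0], "jaw": 1}, {"translation": [0, 0, 0], "rot": [0, 0, 0], "jaw": 1}, {"translation": [0, 0, 0], "rot": [0, 0, 0], "jaw": 1}])

```text
time: 20.27
tcp_pos: [0.5594, -0.1179, 0.1002]
tool_rot: [179.9, -0.0, -168.3]
wrist_force: [-0.6, 19.1, 3.7]
width: 0.179
finger_force: 8.9
```

send_rows(motion=[{"translation": [0, 0, 0], "rot": [0, 0, -0.15], "jaw": 1}, {"translation": [0, 0, 0], "rot": [0, 0, -0.15], "jaw": 1}, {"translation": [0, 0, 0], "rot": [0, 0, -0.15], "jaw": 1}, {"translation": [0, 0, 0], "rot": [0, 0, -0.15], "jaw": 1}, {"translation": [0, 0, 0], "rot": [0, 0, -0.15], "jaw": 1}, {"translation": [0, 0, 0], "rot": [0, 0, -0.15], "jaw": 1}, {"translation": [0, 0, 0], "rot": [0, 0, -0.15], "jaw": 1}, {"translation": [0, 0, 0], "rot": [0, 0, -0.15], "jaw": 1}, {"translation": [0, 0, 0], "rot": [0, 0, -0.15], "jaw": 1}, {"translation": [0, 0, 0], "rot": [0, 0, -0.15], "jaw": 1}, {"translation": [0, 0, 0], "rot": [0, 0, -0.15], "jaw": 1}, {"translation": [0, 0, 0], "rot": [0, 0, -0.15], "jaw": 1}])

```text
time: 21.78
tcp_pos: [0.5614, -0.114, 0.1002]
tool_rot: [179.8, -0.4, 88.4]
wrist_force: [10.1, 18.6, -1.8]
width: 0.153
finger_force: 29.9
```

send_rows(motion=[{"translation": [0, 0, 0], "rot": [0, 0, 0], "jaw": 1}, {"translation": [0, 0, 0], "rot": [0, 0, 0], "jaw": 1}, {"translation": [0, 0, 0], "rot": [0, 0, 0], "jaw": 1}, {"translation": [0, 0, 0], "rot": [0, 0, 0], "jaw": 1}, {"translation": [0, 0, 0], "rot": [0, 0, 0], "jaw": 1}, {"translation": [0, 0, 0], "rot": [0, 0, 0], "jaw": 1}, {"translation": [0, 0, 0], "rot": [0, 0, 0], "jaw": 1}, {"translation": [0, 0, 0], "rot": [0, 0, 0], "jaw": 1}])

```text
time: 22.78
tcp_pos: [0.5615, -0.1141, 0.1002]
tool_rot: [179.8, -0.4, 88.6]
wrist_force: [9.2, 18.6, -1.8]
width: 0.148
finger_force: 30.0
```

```bash
python3 - <<'E'
from h import *
bubble()
E
```

```text
top vial [562.  57.] [10.2 54.7] 1.986372947692871 bubble dy mm 0.01 slope 0.0 8.854901960784314 rad turn 0.0014065787840978473
side vial [560.1  57.4] [13.6 55.2] 0.6025326251983643 bubble dy mm 1.58 slope 0.0035 7.23921568627451 rad turn 0.2813641799751963
```

send_rows(motion=[{"translation": [0, 0, 0], "rot": [0, 0, -0.08], "jaw": 1}, {"translation": [0, 0, 0], "rot": [0, 0, 0], "jaw": 1}, {"translation": [0, 0, 0], "rot": [0, 0, 0], "jaw": 0}, {"translation": [0, 0, 0], "rot": [0, 0, 0], "jaw": 0}, {"translation": [0, 0, 0], "rot": [0, 0, 0], "jaw": 0}, {"translation": [0, 0, 0], "rot": [0, 0, 0], "jaw": 0}, {"translation": [0, 0, 25], "rot": [0, 0, 0], "jaw": 0}, {"translation": [0, 0, 40], "rot": [0, 0, 0], "jaw": 0}, {"translation": [0, 0, 0], "rot": [0, 0, 0], "jaw": 1}, {"translation": [0, 0, 0], "rot": [0, 0, 0], "jaw": 1}, {"translation": [0, 0, 0], "rot": [0, 0, 0], "jaw": 1}, {"translation": [0, 0, 0], "rot": [0, 0, 0], "jaw": 1}])

```text
time: 24.38
tcp_pos: [0.5591, -0.1184, 0.1643]
tool_rot: [-179.9, -0.0, 84.0]
wrist_force: [-0.4, -0.9, -0.5]
width: 0.417
finger_force: 0.0
```

```bash
python3 - <<'E'
from h import *
bubble()
d=grab('top'); e=grab('side')
a=cv2.resize(e['color'][40:240,200:440,::-1],(480,400))
c=cv2.resize(d['color'][205:255,270:350,::-1],(320,200))
f=cv2.resize(e['color'][135:185,270:340,::-1],(480,200),interpolation=cv2.INTER_CUBIC)
o=np.zeros((600,800,3),np.uint8); o[:400,:480]=a; o[:200,480:]=c; o[400:,:480]=f
cv2.imwrite('pics/k2.png',o)
E
```

```text
top vial [562.  57.] [54.5 11.2] 88.2977523803711 bubble dy mm -0.86 slope -0.0019 8.874509803921569 rad turn -0.1523452341451035
side vial [560.2  58.6] [13.2 55.6] 0.6025326251983643 bubble dy mm 0.34 slope 0.0007 6.96078431372549 rad turn 0.05992331020867267
```

View pics/k2.png

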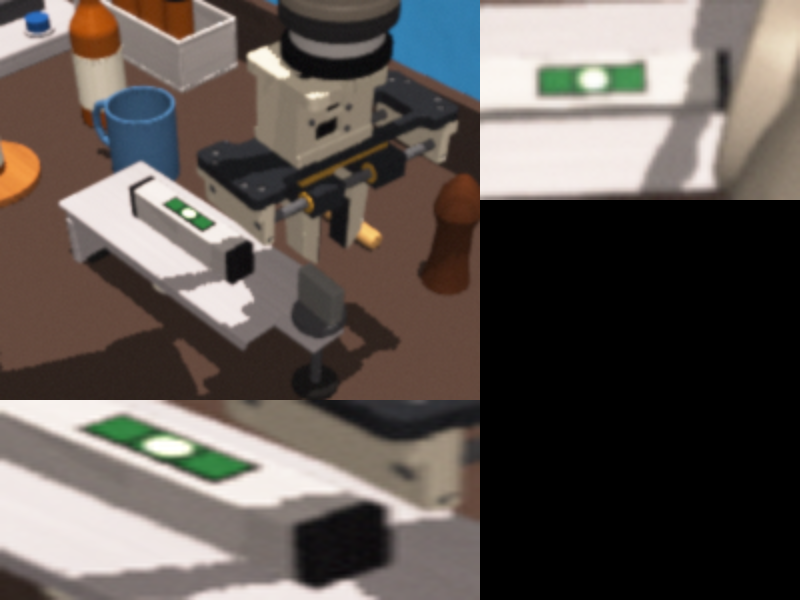

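The bubble is centred, at about (593,79) in a vial running from 537 to 646, and both views agree within 0.002 rad. Next I'll shut the fingers and go over the middle of the level.

send_rows(motion=[{"translation": [0, 35, 0], "rot": [0, 0, 0], "jaw": 1}, {"translation": [0, 50, 0], "rot": [0, 0, 0], "jaw": 1}, {"translation": [1, 50, 0], "rot": [0, 0, 0.05], "jaw": 1}, {"translation": [1, 40, 0], "rot": [0, 0, 0.05], "jaw": 1}, {"translation": [0, 0, -20], "rot": [0, 0, 0], "jaw": 1}, {"translation": [0, 0, -25], "rot": [0, 0, 0], "jaw": 1}, {"translation": [0, 0, -8], "rot": [0, 0, 0], "jaw": 1}, {"translation": [0, 0, 0], "rot": [0, 0, 0], "jaw": 1}, {"translation": [0, 0, 0], "rot": [0, 0, 0], "jaw": 1}])

```text
time: 25.7
tcp_pos: [0.5622, 0.0563, 0.1132]
tool_rot: [179.9, 0.0, 89.8]
wrist_force: [0.4, 1.0, 0.3]
width: 0.003
finger_force: 0.0
```

send_rows(motion=[{"translation": [0, 0, -2], "rot": [0, 0, 0], "jaw": 1}, {"translation": [0, 0, -1], "rot": [0, 0, 0], "jaw": 1}, {"translation": [0, 0, 0], "rot": [0, 0, 0], "jaw": 1}, {"translation": [0, 0, 0], "rot": [0, 0, 0], "jaw": 1}])

```text
time: 26.2
tcp_pos: [0.5616, 0.0565, 0.1093]
tool_rot: [180.0, 0.0, 89.8]
wrist_force: [0.6, -0.3, -0.5]
width: 0.008
finger_force: 0.0
```

send_rows(motion=[{"translation": [0, 0, -2], "rot": [0, 0, 0], "jaw": 1}, {"translation": [0, 0, -1.5], "rot": [0, 0, 0], "jaw": 1}, {"translation": [0, 0, 0], "rot": [0, 0, 0], "jaw": 1}, {"translation": [0, 0, 0], "rot": [0, 0, 0], "jaw": 1}])

```text
time: 26.7
tcp_pos: [0.5616, 0.0565, 0.1057]
tool_rot: [180.0, 0.0, 89.8]
wrist_force: [0.4, 0.3, 0.5]
width: 0.01
finger_force: 0.0
```

send_rows(motion=[{"translation": [0, 0, -1], "rot": [0, 0, 0], "jaw": 1}, {"translation": [0, 0, 0], "rot": [0, 0, 0], "jaw": 1}, {"translation": [0, 0, 0], "rot": [0, 0, 0], "jaw": 1}])

```text
time: 27.08
tcp_pos: [0.5616, 0.0565, 0.1047]
tool_rot: [180.0, -0.0, 89.8]
wrist_force: [-0.2, -0.4, -0.1]
width: 0.004
finger_force: 0.0
```

send_rows(motion=[{"translation": [0, 0, -1], "rot": [0, 0, 0], "jaw": 1}, {"translation": [0, 0, 0], "rot": [0, 0, 0], "jaw": 1}, {"translation": [0, 0, 0], "rot": [0, 0, 0], "jaw": 1}])

```text
time: 27.45
tcp_pos: [0.5617, 0.0565, 0.1044]
tool_rot: [180.0, 0.0, 89.8]
wrist_force: [-1.8, -0.1, 5.5]
width: 0.003
finger_force: 2.7
```

send_rows(motion=[{"translation": [0, 0, -0.7], "rot": [0, 0, 0], "jaw": 1}, {"translation": [0, 0, 0], "rot": [0, 0, 0], "jaw": 1}, {"translation": [0, 0, 0], "rot": [0, 0, 0], "jaw": 1}, {"translation": [0, 0, 0], "rot": [0, 0, 0], "jaw": 1}])

```text
time: 27.95
tcp_pos: [0.5617, 0.0565, 0.1043]
tool_rot: [179.9, 0.0, 89.8]
wrist_force: [-3.0, 0.6, 10.9]
width: 0.006
finger_force: 5.0
```

send_rows(motion=[{"translation": [0, 0, 0], "rot": [0, 0, 0], "jaw": 1}, {"translation": [0, 0, 0], "rot": [0, 0, 0], "jaw": 1}, {"translation": [0, 0, 0], "rot": [0, 0, 0], "jaw": 1}, {"translation": [0, 0, 0], "rot": [0, 0, 0], "jaw": 1}])

```text
time: 28.45
tcp_pos: [0.5617, 0.0565, 0.1044]
tool_rot: [179.9, 0.0, 89.8]
wrist_force: [-4.0, -0.0, 10.5]
width: 0.004
finger_force: 5.0
```

```bash
python3 - <<'E'
from h import *
f=[]
for i in range(4): d=grab('side'); f.append(status.observe()['wrist_force'])
print(np.mean(f,0)); e=cv2.resize(d['color'][80:230,220:420,::-1],(800,600)); cv2.imwrite('pics/end.png',e)
E
```

```text
[-3.66727736 -0.01389281 10.31332227]
```

View pics/end.png

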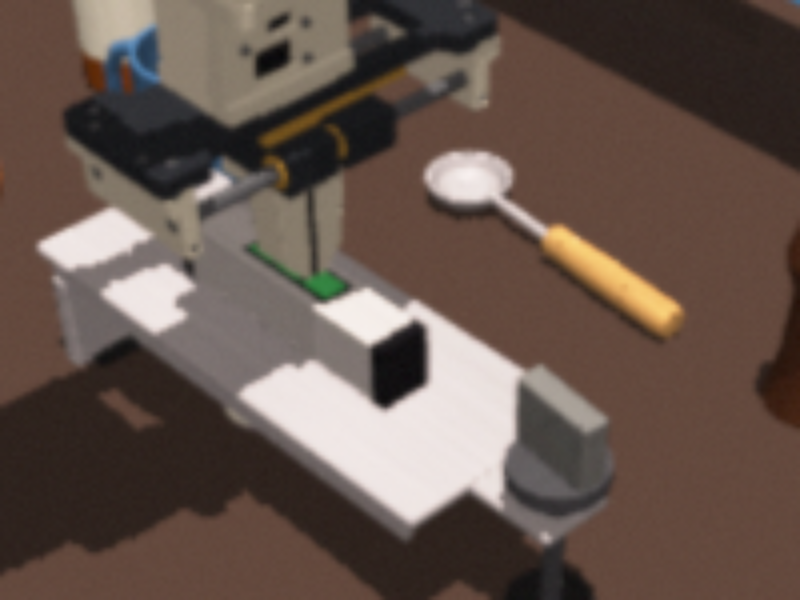

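The closed fingers press on the middle of the level at about (295,265) with a steady 10 N, and the level lies flat on the shelf. I'm handing the job in.

```bash
python3 -c "
from rig import env
print(env.job_done())"
```

```text
the job is handed in; nothing more can be done
None
```

The job is handed in, though no verdict came back: the jar is on the trivet, the level lies along the middle of the shelf, the bubble read within 0.002 rad of centre before the press, and the fingers are pressing the level at about 10 N.

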